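# Check the brake lever of the workshop trolley

### The job

Check the hand brake of the trolley before the plaster pieces are wheeled out: with the backs (the outside) of the fingers, press the brake lever in towards the push bar until it stops firmly short of the bar, hold it firmly there for about two seconds, then let it come all the way back out. Only press the lever, do not grip it and do not take hold of or lean on the bar, do not strain the lever, and leave the things on the tray where they stand.

Things in the scene. Friction and masses are not known exactly. Their poses are not given: they have to be found in the camera images.
- trolley: Grey two-tier trolley, 460 wide, chocked, push-bar end to the robot. Origin: middle of the level push bar's axis; y along the bar, x from the bar to the trays, z up. Bar: steel tube, 28 diameter, 400 long, with 34 diameter rubber grips 80 to 200 either side of the origin; its tubes run down to the trays at y = +-230. Top tray floor 130 below the bar axis, its near lip 145 in x from it.
- brake_clamp: Dark steel clamp of the brake lever, fixed on the push bar at a place that varies; 24 wide along the bar, up to 21 above the bar axis. Origin on the bar axis at the clamp's middle; axes parallel to the trolley's. The lever's hinge (vertical) lies 38 from this origin along +x, and the lever runs from it along +y.
- brake_lever (a joint): Lever angle, rad: 0 = all the way out (at rest), grows as its free end swings in to the bar (-x of the trolley). At 0.20 the brake bites and the lever stops firmly, its tip about 25 short of the grip. A spring returns it: it takes about 1 N at point lever_press at the start and 3 N just before the stop. 10 to 20 N there is a firm press; over 40 N strains it.
- lever_press (a point): Place to press: on the lever's outer face (away from bar and robot), 85 along it from the hinge, mid height. Moves with the lever; x points straight out of that face, y to the tip, z up. Blade: bare alloy, 9 thick (x), 16 high (z), at the bar's height. When out, this face is 81.5 from the bar axis, with 105 free beyond it and 95 free below it. Travel here to the stop is about 17.
- lever_tip (a point): Centre of the 19 diameter ball at the lever's free end (126 from the hinge along the bar); moves with the lever.
- jar_mid (a point): Mid height of a loose paint jar, 60 diameter, 71 high, with a white lid, standing on the top tray. Leave it alone.
- lamb_mid (a point): Mid height of a loose white plaster lamb, 75 long, 50 wide, 83 high, on the top tray. Leave it alone.
- tin_mid (a point): Mid height of a loose steel varnish tin, 68 diameter, 80 high, on the top tray. Leave it alone.

How it is judged:
On the way, in this order (a step that is already met when the one before it is completed fails the run):
1. the fingers hold the lever firmly (over 7 N) against its stop for 1.5 s (value of joint brake_lever above 0.195 rad and contact force between the fingers and brake_lever above 7 N), for 1.5 s.
2. the lever is let all the way back out (value of joint brake_lever below 0.02 rad), for 0.2 s.
At the end, for the whole second after the job is handed in: After having been held firmly at its stop (over 7 N from the fingers for 1.5 s or more) the lever is all the way out again (within 0.02 rad of rest), and the jar, the lamb and the tin stand within 15 mm of where they stood (value of joint brake_lever below 0.02 rad and distance of each of jar_mid, lamb_mid, tin_mid from where it was at the start of the episode below 0.015 m); the robot touches nothing.
It fails at once if the lever is strained (pressed with over 40 N) (contact force between anything else and brake_lever above 40 N).
It fails at once if the lever is gripped or straddled (loaded while the grasp point between the pads is not outside the lever's outer face) (contact force between the fingers and brake_lever above 1 N and x of the grasp point in the frame of lever_press below 0 m).
It fails at once if the robot holds or leans on the trolley or its push bar (over 4 N) (contact force between any of the fingers, the arm and trolley above 4 N).
It fails at once if the jar, the lamb or the tin is moved or lifted by more than 15 mm (distance of any of jar_mid, lamb_mid, tin_mid from where it was at the start of the episode above 0.015 m).
It also fails if it takes over 45 s, if anything falls off the work surface, if the arm or the gripper's body presses on something with over 40 N, if the wrist force passes 120 N, or if a joint passes its speed limit or range.

### The arm

A 6-joint arm with a two-finger parallel gripper is mounted at the origin on the work surface. World frame = base frame: x ahead of the robot, y to its left, z up, the work surface at z = 0. Lengths are in m, angles in rad, forces in N, time in s.
With the tool pointing down it reaches from about 0.25 to 0.725 m from the base axis. Payload 4 kg.
Tool frame: the origin (TCP) lies midway between the tips of the shut fingers; the grasp point (between the pads) lies 19 mm behind it; z points along the fingers, x is the direction in which the jaws open and shut, and the axes are right-handed (so a half turn about z gives the same grasp; the last joint's range is limited). The gripper opens to 85 mm and grips with 20 to 120 N. Pads are 22 mm wide; open, the fingers measure 114 mm over their backs; the gripper's body (76 mm by 85 mm) begins 54 mm behind the grasp point. The pads swing forward as they close: fully open they stand 13 mm farther back than shut.
Start: joints at [-1.146, 0.241, 0.005, 1.335, 0, 1.571], TCP at [0.206, -0.456, 0.231] pointing down, gripper open.
Joint ranges: [-2.72, 2.72], [-1.05, 1.87], [-1.09, 1.28], [-1.99, 2.15], [-1.42, 1.44], [-3.14, 3.14]. Speed limits (rad/s): [2.79, 2.79, 3.14, 3.14, 3.14, 3.14].

### API

Orientations are given as a unit quaternion [x, y, z, w].
In Python, from workcell import bot, vision, ticket gives the robot as it stands.
- The arm moves only by the tool play_rows, never from a script. Its argument "deltas" is one flat list of numbers, 5 for each row, row after row: the opening, from 0 (shut) to 1 (fully open), then the shift along the tool's x, y, z in units of 60 mm (1.0 is 60 mm), then the turn about the tool's z in degrees. A call has 1 to 12 rows; each row shifts and turns the pose as measured when the row begins, along the tool's axes as they then stand; what a row does not reach is not made up. A row lasts 1/8 s, in which the tool goes at most 62.5 mm and 10.7 degrees, less where a joint would pass 70% of its speed; a pose out of reach is approached as far as the arm can. A call is refused whole if a number of a shift passes 1 or a number of a turn 10.7, either way. A call with a gripper value outside its range is refused whole. The fingers move at their own pace and stop on an object; the grip force is fixed at half the most. Time passes only in rows, so rows that do not move let the fingers close. It gives the time, the measured TCP pose, the force and the opening at its end, in the units of the state.
- bot.get_obs(): the state, without advancing time (a new reading comes with each control period).
- vision.camera(name): name is "scene" or "top" or "wrist"; returns a dict with "color" (420x560x3 uint8, blue, green, red), "intrinsics" (3x3 intrinsics, pixels), "rvec" (rotation vector, rad) and "tvec" (3), from world to camera coordinates, as OpenCV has them. Camera axes: x right, y down, z forward; pixel columns grow to the right and rows downward; lengths in m; the calibration is good to about 2 mm. The wrist camera is an equidistant fisheye: a pixel r from the principal point sees the ray r / f radians off the axis. A picture is of the moment at which its call begins. There is no depth.
- ticket.job_done(): hands the job in, once; it reports no verdict.
The state is a dict: "clock": time; "joint_pos": joint angles; "joint_vel": joint speeds; "tau": joint torques, N m; "eef_pos": TCP position; "tool_rot": TCP orientation; "ft_force": force on the tool from outside, world axes, zero at the start; "ft_torque": the same for the moment, N m; "grip_width": finger opening in m.
Only numpy, scipy, OpenCV 4.12 (cv2) and the standard library are available. Lean on these libraries where they do the work, as an engineer would, in place of code of your own. Each camera call takes 0.05 s, during which the arm holds its last target. There are 200 camera calls.

## Working session

There is one attempt and no reset: what is moved stays moved. The work goes in short steps, Python scripts to look and compute and a tool call to move; the robot and the scene stay as the last step left them, time stands still between calls to the robot, and variables do not carry over. Pictures are saved under pics/ and viewed, about 8 in all and at most 12, crops included, and the job is handed in when it is done.

Besides the shell and the picture viewer there is one more tool, called after "Call:" by a JSON object that holds its "api" and its "payload", one argument or row to a line. play_rows: Moves the arm, as the interface text tells. Its arguments: {"type":"object","properties":{"deltas":{"type":"array"}},"required":["deltas"]}

```bash
mkdir -p pics
python3 - <<'E'
from workcell import bot, vision
import cv2
o=bot.get_obs(); print({k:o[k] for k in('clock','eef_pos','tool_rot','grip_width','ft_force')})
for n in('scene','top'):
    c=vision.camera(n); cv2.imwrite(f'pics/{n}0.png',c['color']); print(n,c['intrinsics'],c['rvec'],c['tvec'])
E
```

```text
{'clock': 0.0, 'eef_pos': array([ 0.20579536, -0.45497968,  0.23043291]), 'tool_rot': array([ 8.40270313e-01, -5.42166709e-01, -8.74997285e-04, -5.42590314e-04]), 'grip_width': 0.08524988667805075, 'ft_force': array([-0.3413203 , -0.7739836 ,  0.57153305])}
scene [[428.9949825    0.         286.07888931]
 [  0.         428.9949825  214.3705299 ]
 [  0.           0.           1.        ]] [ 0.77436701  2.55615537 -1.10746113] [ 0.53347082 -0.04100491  1.128806  ]
top [[400.74244283   0.         278.12974944]
 [  0.         400.74244283 215.32975008]
 [  0.           0.           1.        ]] [ 2.13461651 -2.09693024  0.1754847 ] [-0.06053183  0.62803801  0.69335036]
```

View pics/scene0.png

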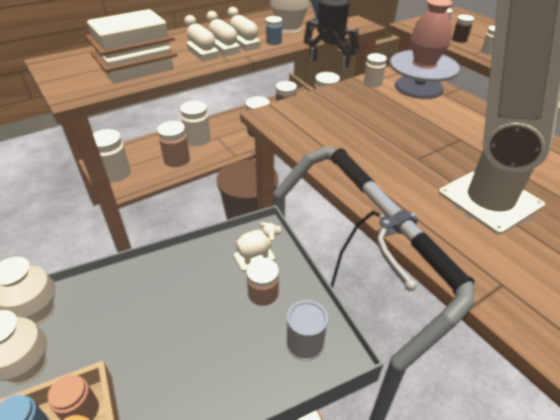

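View pics/top0.png

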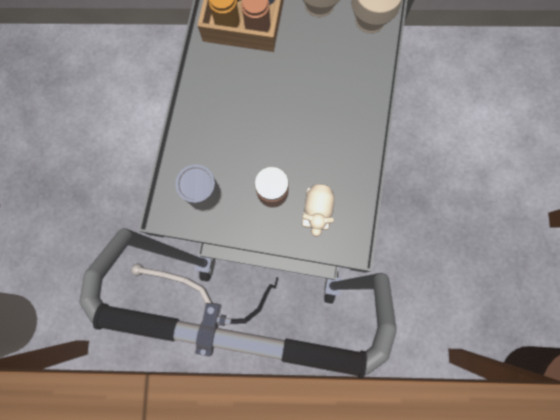

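The top view shows the bar with grip ends at about (98,316) and (365,362), the clamp at (208,330) and the lever ball at (136,270). The scene view shows the ball at (410,286), the clamp at (398,220) and the grip ends at (467,287) and (337,152). Next I triangulate these.

```bash
cat > h.py <<'E'
import numpy as np, cv2
from workcell import bot, vision
def ray(c,uv):
    R=cv2.Rodrigues(np.array(c['rvec'],float))[0]; t=np.array(c['tvec'],float).ravel()
    d=R.T@np.linalg.inv(c['intrinsics'])@np.array([*uv,1.]); return -R.T@t,d/np.linalg.norm(d)
def plane(c,uv,z):
    o,d=ray(c,uv); return o+d*(z-o[2])/d[2]
def tri(c1,a,c2,b):
    o,d=ray(c1,a);p,e=ray(c2,b)
    s=np.linalg.lstsq(np.c_[d,-e],p-o,rcond=None)[0]
    x,y=o+s[0]*d,p+s[1]*e
    return (x+y)/2,np.linalg.norm(x-y)
def proj(c,P):
    return cv2.projectPoints(np.array(P,float).reshape(-1,3),c['rvec'],c['tvec'],c['intrinsics'],None)[0].reshape(-1,2)
E
python3 - <<'E'
from h import *
S=vision.camera('scene');T=vision.camera('top')
print(ray(S,(280,210))[0],ray(T,(280,210))[0])
for n,a,b in[('ball',(410,286),(136,270)),('clamp',(398,220),(208,328)),('gripL',(467,287),(98,316)),('gripR',(337,152),(365,362)),('inL',(412,234),(175,330)),('inR',(370,185),(285,350)),('jar',(263,268),(272,183)),('tin',(307,318),(196,183))]:
    print(n,*tri(S,a,T,b))
i=cv2.resize(T['color'][220:390,70:400],None,fx=2.4,fy=2.4,interpolation=cv2.INTER_CUBIC);cv2.imwrite('pics/t1.png',i)
E
```

```text
[0.93183268 0.40179027 0.72851078] [ 0.49122552 -0.06498169  0.7958049 ]
ball [0.5179255  0.16497995 0.17723449] 0.0013377773313903018
clamp [0.43371496 0.04860376 0.18741902] 0.002043007758013267
gripL [0.44679582 0.21717271 0.1802974 ] 0.002746802258547321
gripR [ 0.39168827 -0.18050522  0.18939661] 0.0015173742215433465
inL [0.43435777 0.09238761 0.18865682] 0.010128636865360027
inR [ 0.4025205  -0.06359388  0.180462  ] 0.006749052220758719
jar [ 0.67331253 -0.03828948  0.12168541] 0.001932489680906491
tin [0.67053061 0.09383444 0.12440326] 0.0023229323695710844
```

View pics/t1.png

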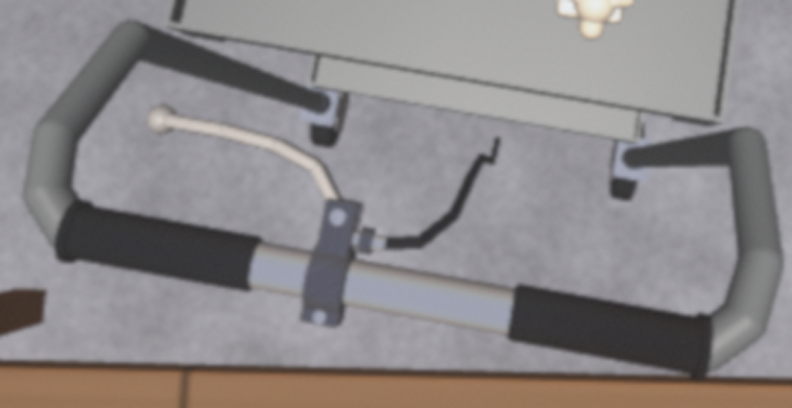

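The bar axis is at z≈0.178. The trolley yaw is about -7.9°, and the grip-end spacing of 0.4015 m matches the 0.400 given. The ball and the clamp agree on where the hinge is. So lever_press is at about (0.516, 0.124, 0.178). I start by rising, shutting the fingers, and turning the jaw axis onto the trolley's x.

Call:
{"api": "play_rows", "payload": {
  "deltas": [0,0,0,-1,0,0,0,0,-0.3,-9.6,0,0,0,0,-9.6,0,0,0,0,-9.6,0,0,0,0,-9.6,0,0,0,0,-9.6,0,0,0,0,-9.6,0,0,0,0,0]
}}

```text
clock: 1.2
eef_pos: [0.2046, -0.4522, 0.3069]
tool_rot: [0.998, -0.055, -0.003, -0.005]
ft_force: [-0.4, -0.2, -0.1]
grip_width: -0.0004
```

```bash
cat > st.py <<'E'
from h import *
from scipy.spatial.transform import Rotation as Ro
o=bot.get_obs();R=Ro.from_quat(o['tool_rot']).as_matrix();p=o['eef_pos']
print('t',o['clock'],'tcp',p.round(4),'w',o['grip_width'],'xyaw',np.degrees(np.arctan2(R[1,0],R[0,0])).round(2),'F',o['ft_force'].round(2),'j',o['joint_pos'].round(2))
import sys
if len(sys.argv)>1:
    g=np.array(eval(sys.argv[1])); print('units to go',(R.T@(g-p)/.06).round(3))
O=np.array([.4192,.0183]);d=p[:2]-O;a=np.radians(-7.9)
print('trolley xy of tcp',d@[np.cos(a),np.sin(a)],d@[-np.sin(a),np.cos(a)])
E
python3 st.py "[0.56,0.118,0.28]"
```

```text
t 1.2 tcp [ 0.2046 -0.4522  0.3069] w -0.00039321197524938697 xyaw -6.26 F [-0.41 -0.15 -0.06] j [-1.15  0.22  0.18  1.54 -0.    0.53]
units to go [  4.855 -10.088   0.522]
trolley xy of tcp -0.14794197507511886 -0.4955501117358553
```

Call:
{"api": "play_rows", "payload": {
  "deltas": [0,0.43,-0.9,0,1.6,0,0.43,-0.9,0,0,0,0.43,-0.9,0,0,0,0.43,-0.9,0,0,0,0.43,-0.9,0,0,0,0.43,-0.9,0,0,0,0.43,-0.9,0,0,0,0.43,-0.9,0,0,0,0.43,-0.9,0,0,0,0.43,-0.9,0,0,0,0,0,0,0]
}}

```text
clock: 2.58
eef_pos: [0.552, 0.0566, 0.3082]
tool_rot: [0.996, -0.089, -0.002, -0.005]
ft_force: [-0.2, 0.3, -0.5]
grip_width: -0.0
```

```bash
python3 st.py "[0.56,0.118,0.28]"
```

```text
t 2.575 tcp [0.552  0.0566 0.3082] w -1.56618668311714e-06 xyaw -10.21 F [-0.19  0.25 -0.48] j [0.1  0.34 0.34 1.57 0.01 1.85]
units to go [-0.048 -1.027  0.479]
trolley xy of tcp 0.1262815944996164 0.05617542523211897
```

Call:
{"api": "play_rows", "payload": {
  "deltas": [0,0,-0.5,0.2,-2.3,0,0,-0.5,0.3,0,0,0,0,0,0]
}}

```text
clock: 2.95
eef_pos: [0.561, 0.1161, 0.2774]
tool_rot: [0.997, -0.072, -0.003, -0.004]
ft_force: [0.5, -0.6, -0.1]
grip_width: -0.0001
```

```bash
python3 st.py "[0.56,0.118,0.16]"
python3 - <<'E'
from h import *
a=vision.camera('top')['color'][150:400,40:340];b=vision.camera('wrist')['color']
cv2.imwrite('pics/m2.png',np.hstack([cv2.resize(a,(400,333)),cv2.resize(b,(400,300))[:,:],])if 0 else cv2.vconcat([cv2.resize(a,(400,300)),cv2.resize(b,(400,300))]))
E
```

```text
t 2.95 tcp [0.561  0.1161 0.2774] w -8.748539209614575e-05 xyaw -8.3 F [ 0.47 -0.57 -0.08] j [0.2  0.38 0.32 1.51 0.01 1.91]
units to go [-0.01  -0.015  1.957]
trolley xy of tcp 0.12704141178764863 0.11637257960411182
```

View pics/m2.png

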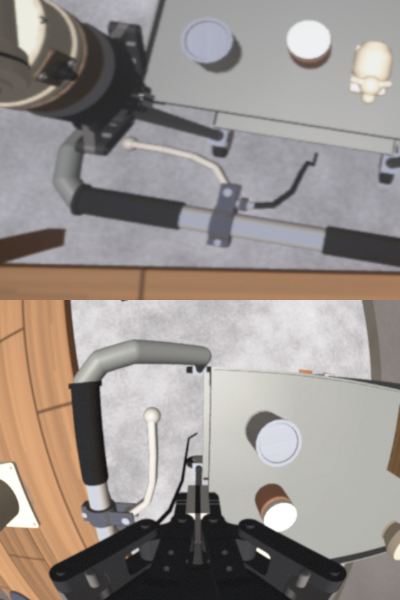

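The wrist view shows the lever ball at about (213,161) full-resolution, the blade's outer edge at about (219,230), and the shut fingers to the right of the lever, on its outer side. I check the positions with a fisheye ray cast.

Run:
```python
from h import *
c=vision.camera('wrist');K=np.array(c['intrinsics']);R=cv2.Rodrigues(np.array(c['rvec'],float))[0];o=-R.T@np.array(c['tvec'],float).ravel()
print('cam',o,R[2])
O=np.array([.4192,.0183]);a=np.radians(-7.9)
def fe(uv,z):
    q=(np.array(uv)-K[:2,2])/K[0,0];r=np.hypot(*q);d=R.T@np.array([*(np.sin(r)*q/r),np.cos(r)]);P=o+d*(z-o[2])/d[2];e=P[:2]-O
    return P.round(4),(e@[np.cos(a),np.sin(a)]).round(4),(e@[-np.sin(a),np.cos(a)]).round(4)
img=c['color']
for v in(180,200,220,240):
    row=img[v,190:240].astype(int).sum(1); w=np.where(row>450)[0]+190; print(v,w.min(),w.max(),row[::3])
    print(fe((w.max(),v),.178))
for n,uv,z in[('ball',(213,161),.178),('jar lid',(392,303),.119),('tin',(389,199),.128),('gripend',(120,117),.178)]: print(n,fe(uv,z))
```

```text
cam [0.57511396 0.19605227 0.42160476] [-0.04846991 -0.31015454 -0.94944975]
180 190 239 [608 601 592 619 615 574 717 738 683 353 497 600 606 591 575 578 585]
(array([0.5376, 0.1446, 0.178 ]), np.float64(0.0999), np.float64(0.1414))
200 190 239 [609 614 609 616 601 607 677 730 706 470 423 593 595 605 606 590 571]
(array([0.5348, 0.1288, 0.178 ]), np.float64(0.0993), np.float64(0.1253))
220 190 239 [591 605 613 621 628 614 641 728 722 544 409 583 593 619 623 634 634]
(array([0.5317, 0.1123, 0.178 ]), np.float64(0.0985), np.float64(0.1086))
240 190 239 [570 557 560 571 575 605 654 726 706 468 490 624 639 632 639 621 613]
(array([0.5285, 0.0951, 0.178 ]), np.float64(0.0977), np.float64(0.0911))
ball (array([0.5203, 0.1626, 0.178 ]), np.float64(0.0803), np.float64(0.1568))
jar lid (array([ 0.6769, -0.0363,  0.119 ]), np.float64(0.2628), np.float64(-0.0186))
tin (array([0.6708, 0.0952, 0.128 ]), np.float64(0.2386), np.float64(0.1108))
gripend (array([0.4503, 0.212 , 0.178 ]), np.float64(0.0041), np.float64(0.1961))
```

The wrist view agrees within 2–3 mm: ball at trolley (0.080, 0.157), blade's outer face at about x' = 0.083. I descend beyond the lever with about 30 mm clearance.

Call:
{"api": "play_rows", "payload": {
  "deltas": [0,0,0,0.5,0,0,0,0,0.5,0,0,0,0,0.5,0,0,0,0,0.35,0,0,0,0,0,0]
}}

```text
clock: 3.72
eef_pos: [0.5649, 0.1083, 0.1727]
tool_rot: [0.997, -0.08, 0.005, -0.005]
ft_force: [-0.5, 0.0, -0.2]
grip_width: -0.0001
```

```bash
python3 st.py "[0.56,0.118,0.16]"
```

```text
t 3.725 tcp [0.5649 0.1083 0.1727] w -8.499997957940242e-05 xyaw -9.17 F [-0.49  0.04 -0.15] j [0.19 0.41 0.09 1.24 0.01 1.92]
units to go [-0.109 -0.144  0.211]
trolley xy of tcp 0.13196506914964876 0.10920495472979337
```

Call:
{"api": "play_rows", "payload": {
  "deltas": [0,-0.12,-0.14,0.21,-1.2,0,-0.1,0,0,0,0,0,0,0,0]
}}

```text
clock: 4.1
eef_pos: [0.5543, 0.1186, 0.1628]
tool_rot: [0.998, -0.07, 0.008, -0.006]
ft_force: [0.6, -0.0, -0.1]
grip_width: 0.0003
```

```bash
python3 st.py "[0.526,0.123,0.16]"
```

```text
t 4.1 tcp [0.5543 0.1186 0.1628] w 0.0002950438167003392 xyaw -8.02 F [ 0.63 -0.03 -0.1 ] j [0.21 0.39 0.04 1.2  0.01 1.92]
units to go [-0.478 -0.006  0.04 ]
trolley xy of tcp 0.12002443226242433 0.1179240747581113
```

Call:
{"api": "play_rows", "payload": {
  "deltas": [0,-0.08,0,0.02,0,0,-0.08,0,0.02,0,0,-0.08,0,0,0,0,-0.08,0,0,0]
}}

```text
clock: 4.6
eef_pos: [0.5348, 0.1218, 0.1612]
tool_rot: [0.998, -0.07, 0.009, -0.006]
ft_force: [-0.7, 0.6, 0.5]
grip_width: -0.0003
```

```bash
python3 st.py "[0.526,0.123,0.16]"
```

```text
t 4.6 tcp [0.5348 0.1218 0.1612] w -0.0003028149950749833 xyaw -8.0 F [-0.7   0.56  0.54] j [ 0.22  0.36 -0.02  1.17  0.01  1.93]
units to go [-0.149  0.002  0.017]
trolley xy of tcp 0.10030993042526744 0.11844849582900187
```

Call:
{"api": "play_rows", "payload": {
  "deltas": [0,-0.06,0,0,0,0,-0.06,0,0,0,0,-0.06,0,0,0]
}}

```text
clock: 4.97
eef_pos: [0.525, 0.1241, 0.1617]
tool_rot: [0.997, -0.07, 0.011, -0.007]
ft_force: [2.6, 2.0, -0.6]
grip_width: -0.0003
```

Call:
{"api": "play_rows", "payload": {
  "deltas": [0,-0.05,0,0,0]
}}

```text
clock: 5.1
eef_pos: [0.5226, 0.1248, 0.1619]
tool_rot: [0.997, -0.07, 0.011, -0.007]
ft_force: [3.3, 1.5, -0.8]
grip_width: -0.0001
```

Call:
{"api": "play_rows", "payload": {
  "deltas": [0,-0.05,0,0,0]
}}

```text
clock: 5.22
eef_pos: [0.52, 0.1255, 0.1621]
tool_rot: [0.997, -0.07, 0.012, -0.007]
ft_force: [3.3, 2.0, -1.3]
grip_width: -0.0001
```

Call:
{"api": "play_rows", "payload": {
  "deltas": [0,-0.05,0,0,0]
}}

```text
clock: 5.35
eef_pos: [0.5175, 0.1263, 0.1623]
tool_rot: [0.997, -0.069, 0.013, -0.008]
ft_force: [4.4, 1.7, 0.3]
grip_width: 0.0003
```

Call:
{"api": "play_rows", "payload": {
  "deltas": [0,-0.04,0,0,0]
}}

```text
clock: 5.48
eef_pos: [0.5155, 0.127, 0.1625]
tool_rot: [0.997, -0.069, 0.013, -0.008]
ft_force: [5.2, 2.5, -0.7]
grip_width: -0.0002
```

Call:
{"api": "play_rows", "payload": {
  "deltas": [0,-0.04,0,0,0]
}}

```text
clock: 5.6
eef_pos: [0.5147, 0.1274, 0.1627]
tool_rot: [0.997, -0.069, 0.015, -0.008]
ft_force: [10.0, 0.8, -4.9]
grip_width: -0.0001
```

```bash
python3 st.py
```

```text
t 5.6 tcp [0.5147 0.1274 0.1627] w -0.00010307930543240937 xyaw -7.98 F [ 9.97  0.81 -4.86] j [ 0.24  0.31 -0.08  1.14  0.01  1.95]
trolley xy of tcp 0.07960560466141824 0.1211460388119348
```

The stop is reached where expected (x'≈0.080) at about 10 N. Next I find the hold setting.

Call:
{"api": "play_rows", "payload": {
  "deltas": [0,-0.04,0,0.005,0]
}}

```text
clock: 5.72
eef_pos: [0.5148, 0.1273, 0.1628]
tool_rot: [0.997, -0.07, 0.018, -0.008]
ft_force: [9.6, 0.1, -4.0]
grip_width: -0.0001
```

Call:
{"api": "play_rows", "payload": {
  "deltas": [0,-0.04,0,0.005,0]
}}

```text
clock: 5.85
eef_pos: [0.515, 0.1273, 0.1628]
tool_rot: [0.997, -0.07, 0.021, -0.007]
ft_force: [9.8, 0.8, -3.7]
grip_width: -0.0002
```

Call:
{"api": "play_rows", "payload": {
  "deltas": [0,-0.055,0,0.005,0,0,-0.055,0,0.005,0,0,-0.055,0,0.005,0,0,-0.055,0,0.005,0]
}}

```text
clock: 6.35
eef_pos: [0.5155, 0.1271, 0.1633]
tool_rot: [0.997, -0.072, 0.035, -0.006]
ft_force: [12.4, 0.5, -4.9]
grip_width: -0.0001
```

```bash
python3 st.py; python3 -c "
from h import *
i=vision.camera('scene')['color'][130:340,260:540];cv2.imwrite('pics/p3.png',cv2.resize(i,(800,600)))"
```

```text
t 6.35 tcp [0.5155 0.1271 0.1633] w -9.939363729805064e-05 xyaw -8.28 F [12.42  0.51 -4.92] j [ 0.25  0.29 -0.12  1.1  -0.01  1.96]
trolley xy of tcp 0.08045865423735445 0.12103769515540269
```

View pics/p3.png

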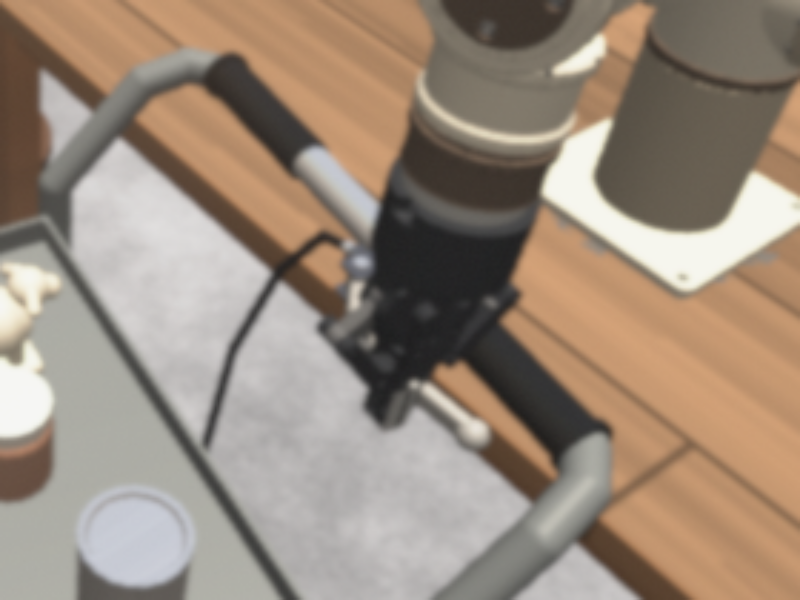

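The fingers are on the lever's outer side with the blade pressed in. The ball, at (475,433) in the crop, is clear of the grip, and the jar, tin and lamb are untouched. I keep holding.

Call:
{"api": "play_rows", "payload": {
  "deltas": [0,-0.05,0,0.008,0,0,-0.05,0,0.008,0,0,-0.05,0,0.008,0,0,-0.05,0,0.008,0,0,-0.05,0,0.008,0]
}}

```text
clock: 7.02
eef_pos: [0.5163, 0.1269, 0.1638]
tool_rot: [0.996, -0.074, 0.051, -0.005]
ft_force: [11.2, -0.5, -2.8]
grip_width: -0.0
```

Call:
{"api": "play_rows", "payload": {
  "deltas": [0,-0.05,0,0.008,0,0,-0.05,0,0.008,0,0,-0.05,0,0.008,0,0,-0.05,0,0.008,0,0,-0.05,0,0.008,0]
}}

```text
clock: 7.65
eef_pos: [0.5171, 0.1267, 0.1644]
tool_rot: [0.995, -0.077, 0.068, -0.003]
ft_force: [10.0, -0.4, -3.4]
grip_width: -0.0
```

Force may dip at row starts, because each row restarts from the measured pose. To be safe I hold one steady target, with time passing in camera calls, and log the force.

Call:
{"api": "play_rows", "payload": {
  "deltas": [0,-0.06,0,0.005,0]
}}

```text
clock: 7.78
eef_pos: [0.5171, 0.1267, 0.1646]
tool_rot: [0.994, -0.078, 0.072, -0.003]
ft_force: [13.8, -0.1, -5.8]
grip_width: -0.0001
```

Run:
```python
from h import *
for i in range(36):
    vision.camera('top'); o=bot.get_obs()
    if i%3==0: print(round(o['clock'],2),o['ft_force'].round(1),o['eef_pos'].round(4))
    if np.linalg.norm(o['ft_force'])>30: break
```

```text
7.83 [12.3 -0.2 -5.7] [0.5171 0.1267 0.1646]
7.97 [12.6 -0.2 -5.8] [0.5172 0.1267 0.1646]
8.12 [12.8  0.  -4.5] [0.5171 0.1267 0.1646]
8.28 [13.3 -1.1 -4.9] [0.5171 0.1267 0.1646]
8.43 [11.9 -1.1 -5. ] [0.5171 0.1267 0.1645]
8.57 [11.2 -0.5 -4.8] [0.5171 0.1267 0.1646]
8.72 [12.7 -1.1 -4.6] [0.5171 0.1267 0.1646]
8.88 [12.7 -0.2 -4.1] [0.5171 0.1267 0.1645]
9.03 [12.2  0.7 -4.1] [0.5171 0.1267 0.1645]
9.18 [13.1 -0.9 -3.6] [0.5171 0.1267 0.1646]
9.32 [12.7  0.4 -4. ] [0.5172 0.1267 0.1645]
9.47 [12.2 -0.5 -5.2] [0.5171 0.1267 0.1645]
```

It held a steady ~12.5 N for 1.7 s at the stop. Now I release outward.

Call:
{"api": "play_rows", "payload": {
  "deltas": [0,0.06,0,0,0,0,0.08,0,0,0,0,0.1,0,0,0,0,0.1,0,0,0,0,0.12,0,0,0,0,0.12,0,0,0,0,0.12,0,0,0,0,0.12,0,0,0,0,0,0,0,0,0,0,0,0,0]
}}

```text
clock: 10.82
eef_pos: [0.5645, 0.1166, 0.1695]
tool_rot: [0.995, -0.078, 0.067, -0.0]
ft_force: [0.4, 0.3, 0.7]
grip_width: -0.0001
```

```bash
python3 st.py "[0.57,0.118,0.28]"
```

```text
t 10.825 tcp [0.5645 0.1166 0.1695] w -6.984336131770402e-05 xyaw -9.01 F [0.43 0.31 0.72] j [ 0.22  0.33 -0.05  1.06 -0.04  1.95]
units to go [ 0.331 -0.058 -1.814]
trolley xy of tcp 0.13046422663700527 0.11730359638347569
```

Call:
{"api": "play_rows", "payload": {
  "deltas": [0,0.1,0,-0.4,0,0,0.1,0,-0.5,0,0,0.1,0,-0.5,0,0,0.1,0,-0.5,0,0,0,0,0,0,0,0,0,0,0]
}}

```text
clock: 11.58
eef_pos: [0.5704, 0.114, 0.2869]
tool_rot: [0.995, -0.077, 0.065, 0.0]
ft_force: [0.7, 0.2, -0.4]
grip_width: 0.0001
```

```bash
python3 st.py; python3 -c "
from h import *
T=vision.camera('top')['color'];S=vision.camera('scene')['color']
cv2.imwrite('pics/e4.png',cv2.hconcat([T,S])[:, :] if 0 else cv2.resize(cv2.hconcat([T[130:400,80:400],S[130:400,220:540]]),(800,338)))
a=cv2.imread('pics/top0.png');print('top diff jar/lamb',[np.abs(a[y:y+60,x:x+50].astype(int)-T[y:y+60,x:x+50]).mean().round(2) for x,y in((247,160),(298,178))])
a=cv2.imread('pics/scene0.png');print('scene diff jar,lamb,tin,ball',[np.abs(a[y:y+55,x:x+40].astype(int)-S[y:y+55,x:x+40]).mean().round(2) for x,y in((243,255),(235,222),(287,302),(392,262))])"
```

```text
t 11.575 tcp [0.5704 0.114  0.2869] w 7.856157701765174e-05 xyaw -8.94 F [ 0.66  0.2  -0.37] j [ 0.22  0.29  0.21  1.36 -0.04  1.94]
trolley xy of tcp 0.1366402088813811 0.11556185270866744
top diff jar/lamb [np.float64(7.04), np.float64(7.75)]
scene diff jar,lamb,tin,ball [np.float64(3.22), np.float64(3.29), np.float64(4.42), np.float64(4.5)]
```

View pics/e4.png

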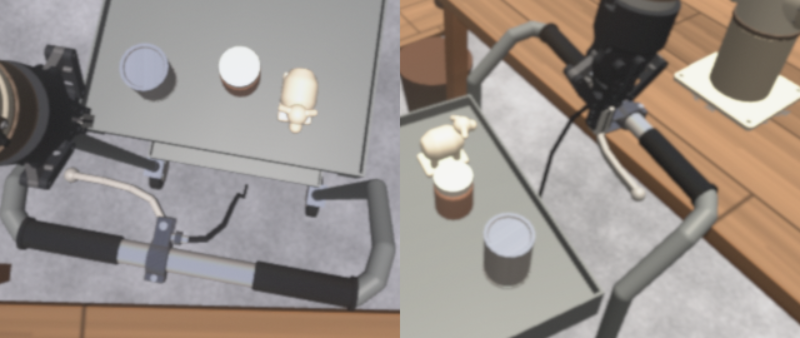

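The ball is back at top (136,269) and scene (410,285), the same pixels as at the start. The jar, lamb and tin stand where they stood, and the arm is clear. I hand in.

```bash
python3 -c "
from workcell import ticket
print(ticket.job_done())"
```

```text
the job is handed in; nothing more can be done
None
```

I pressed the brake lever in to its stop with the backs of the shut fingers, held it, let it come back out, and handed the job in at about 11.7 s. No verdict was reported.

- **Hold:** Total time against the stop was about 3.9 s, longer than the two seconds asked. The first 2 s, done in short steps, read 10–12 N. I then held one fixed target for 1.7 s at a steady 11–13 N, because the force might have dipped between steps. The highest reading was about 15 N, well under the 40 N limit.
- **Tilt:** The tool tilted about 8° while pressing. I saw no sign of the robot touching the push bar.
- **Last checks:** The lever ball is back within 1 pixel of its starting place in both views. By eye the jar, lamb and tin have not moved, and the robot is clear of everything, with the force reading near zero.
- **Disagreement:** The top-view image difference around the jar and lamb was somewhat high (about 7 grey levels, against 3–4 in the scene view). I put this down to a change in light or shadow.

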